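# Hang the work lamp by its snap hook on the bracket eye

### The arm

A 6-joint arm with a two-finger parallel gripper is mounted at the origin on the work surface. World frame = base frame: x ahead of the robot, y to its left, z up, the work surface at z = 0. Lengths are in m, angles in rad, forces in N, time in s.
With the tool pointing down it reaches from about 0.35 to 0.975 m from the base axis. Payload 4.9 kg.
Tool frame: the origin (TCP) lies between the finger pads; the fingertips stand 22 mm ahead of it and the grasp point (between the pads) lies 3 mm ahead of it; z points along the fingers, y is the line along which they close (so a half turn about z gives the same grasp; the last joint's range is limited). The gripper opens to 85 mm and grips with 20 to 120 N. Pads are 22 mm wide; open, the fingers measure 114 mm over their backs; the gripper's body (76 mm by 85 mm) begins 54 mm behind the grasp point. The pads swing forward as they close: fully open they stand 13 mm farther back than shut.
Start: joints at [-1.464, 0.053, 1.613, -0, 1.476, -0.119], TCP at [0.14, -0.609, 0.253] pointing down, gripper open.
Joint ranges: [-3.01, 3.01], [-1.01, 2.22], [0.06, 2.58], [-1.02, 4.17], [0.09, 2.62], [-3.14, 3.14]. Speed limits (rad/s): [2.57, 2.57, 3.14, 3.14, 3.14, 3.14].

### API

Orientations are given as a unit quaternion [w, x, y, z].
In Python, from plant import state, grab_frame, get_calibration, job_done, recognise, regions_of gives the robot as it stands.
- The arm moves only by the tool apply_moves, never from a script. Its argument "targets" is a list of rows, each an object with "translation": the shift along the tool's x, y, z normalised to -1 to 1, where 1 is 100 mm, a list of three; "twist": the turn about the tool's z normalised to -1 to 1, where 1 is 0.1 rad; "hand": the opening, from 0 (shut) to 1 (fully open). A call has 1 to 8 rows; each row shifts and turns the commanded pose from where the row before left it, along the tool's axes as they then stand; what a row does not reach is not made up. A row lasts 1/10 s, in which the tool goes at most 50 mm and 8.59 degrees, less where a joint would pass 70% of its speed; a pose out of reach is approached as far as the arm can. A call with a number of a shift or a turn outside -1 to 1 is refused whole. A call with a gripper value outside its range is refused whole. The fingers move at their own pace and stop on an object; the grip force is fixed at half the most. Time passes only in rows, so rows that do not move let the fingers close. It gives the time, the measured TCP pose, the force, the opening and the grip force at its end, in the units of the state.
- state(): the state, without advancing time (a new reading comes with each control period).
- grab_frame(name): name is "side" or "top" or "wrist"; returns the picture (384x512x3 uint8, red, green, blue); there is no depth.
- get_calibration(name): a dict with "camera_matrix" (3x3 intrinsics, pixels), "pose" (4x4, takes a point from camera to world coordinates). Camera axes: x right, y up, looking along -z (the intrinsics and any distortion apply to the point x, -y, -z); pixel columns grow to the right and rows downward; lengths in m; the calibration is good to about 2 mm. A picture is of the moment at which its call begins: read the wrist's pose just before it. get_calibration takes no time and is no camera call; for the wrist camera it gives the pose at the moment of the call.
- job_done(): hands the job in; it is judged then, once.
Trained networks look in the newest picture that a camera, given by its name, has taken for a name from the list of things; names that differ only in an ending like _2 or _b are one class to them, and where a whole thing is asked for, a point or a joint stands for the part that bears it (a point fixed in the world has none). Each returns a list of dicts, best first, with "score" (0 to 1); they miss things now and then, are a little off and sometimes report something else, mostly with a low value. They report only what shows in the picture. A call takes as long as a camera call. They do not tell look-alikes from the thing itself.
- recognise(camera, query): "point" ([x, y, z] in m, in world coordinates, good to about 4 mm: the middle of the surface that is visible of it).
- regions_of(camera, query): "pixels" (384x512 bool, what is visible of it).
The state is a dict: "time": time; "joint_pos": joint angles; "joint_vel": joint speeds; "joint_efforts": joint torques, N m; "tool_pos": TCP position; "tool_rot": TCP orientation; "contact_force": force on the tool from outside, world axes, zero at the start; "ft_torque": the same for the moment, N m; "gripper_width": opening from 0.0 (shut) to 1.0 (fully open); "grasp_force": force on a finger pad.
Only numpy, scipy, OpenCV 4.12 (cv2) and the standard library are available. Lean on these libraries where they do the work, as an engineer would, in place of code of your own. Each camera call takes 0.05 s, during which the arm holds its last target. There are 200 camera calls.

### The job

Pick the work lamp up off the bench, press the sprung gate of its snap hook sideways against the bar of the bracket's rigid eye (its reach is not known exactly: feel for it) until the bar has passed and the gate springs shut behind it, then tug the lamp back the way it came, with about 10 N (at least 6 N), so that the bar pulls on the shut gate from inside. Then lower it until it hangs upright by the crown of the hook, gate shut, and let go. Be gentle: lamp and bracket must never push on each other with more than 20 N; keep the lamp upright and leave the other things where they are.

Things in the scene. Friction and masses are not known exactly. Their poses are not given: they have to be found in the camera images.
- lamp: Loose work lamp, 0.23 to 0.49 kg, standing on the bench; origin at the centre of its underside, z up. Black body 56 mm across, 85 mm tall, rubber foot 68 mm across; then an aluminium bar (top at z = 100 mm), and on it a steel snap hook of 10 mm round bar in the lamp's x-z plane: spine at x = +30 mm (inner face +25), crown, and nose at x = -24 mm, ending at z = 131 mm.
- grip (a point): Centre of the rubber grip block on top of the hook, at (0, 0, 190 mm) in the lamp's frame, axes as the lamp's: 20 x 20 mm, z = 168 to 208 mm, faces square to x and y. Grip it from above; fingers closing along the lamp's x hold the hook steadiest.
- mouth (a point): Middle of the hook's mouth, on its -x side, at (-19, 0, 121 mm) in the lamp's frame, closed by the gate. An 8 mm bar comes in here towards the lamp's +x, its centre level with this point (-6 to +5 mm); it meets the gate with its centre at x = -26.5, has passed it at about x = +5 to +15, and touches the spine at x = +21 mm.
- crown (a point): Where the bar's centre lies when the lamp hangs: under the peak of the roof-shaped crown (flat underside slopes 16 mm wide), at (0, 0, 154 mm) in the lamp's frame.
- gate (a joint): Sprung gate: steel rod 7 mm thick, hinged at x = -19, z = 102 mm of the lamp, upper end at z = 135 mm behind the nose. 0 rad = shut: upright, inner face at x = -15.5 mm, on a stop, cannot swing outwards. Grows, to 1.45, as its upper end swings in to +x. Spring moment 0.06 N m shut, plus 0.10 N m per rad: passing the bar takes about 3 to 9 N.
- bracket: Fixed grey bracket: origin on the bench below point eye_mid. Its post (88 mm wide, 204 mm tall) stands on the -x side, its face at x = -90 mm, on a plate 12 mm thick reaching from x = -185 to -35 mm. +x points out, away from the post: the lamp comes from that side, its own x axis turned the same way, and moves towards the post.
- eye_mid (a point): A point on the bracket, 200 mm above the bench, axes as the bracket's. The eye is a level loop: an 8 mm steel bar along y at this height and two side rods (y = +-32 mm, 56 mm free between) clamped rigidly in the post. How far they reach out differs each time and is not measured: the bar lies anywhere from 15 mm behind (-x) to 15 mm in front (+x) of this point. Find it by feel.
- spanner: Bystander, leave alone: steel spanner, 170 mm, lying flat; origin under its middle.
- driver: Bystander, leave alone: screwdriver, 190 mm, lying flat; origin under its middle.
- oil: Bystander, leave alone: oil bottle, 52 mm across, 130 mm tall, standing; origin under its middle.
- cup: Bystander, leave alone: open steel cup, 72 mm across, 60 mm tall; origin under its middle.
- tape: Bystander, leave alone: roll of tape lying flat, 84 mm across, 24 mm tall; origin under its middle.
- coupling: Bystander, leave alone: brass air coupling, 22 mm across, 55 mm tall, standing; origin under its middle.
- offcut: Bystander, leave alone: wood offcut, 120 x 50 x 22 mm, lying flat; origin under its middle.
Mind the look-alikes: they are no part of the job. Leave any purple or yellow look-alike of the bracket alone.

How it is judged:
By the outcome, as a careful person would: the job done as asked, in the order asked, and still so for the second after the job is handed in, with the robot touching nothing.
It also fails if it takes over 67 s, if anything falls off the work surface, if the arm or the gripper's body presses on something with over 40 N, if the wrist force passes 120 N, or if a joint passes its speed limit or range.

## Working session

There is one attempt and no reset: what is moved stays moved. The work goes in short steps, Python scripts to look and compute and a tool call to move; the robot and the scene stay as the last step left them, time stands still between calls to the robot, and variables do not carry over. Pictures are saved under pics/ and viewed, at most 12 in all, crops included, and the job is handed in when it is done.

Besides the shell and the picture viewer there is one more tool, called as name([rows], argument=value, ...), one row to a line, values as JSON. apply_moves: Moves the arm, as the interface text tells. Its arguments: {"type":"object","properties":{"targets":{"type":"array"}},"required":["targets"]}

```bash
mkdir -p pics; cat > h.py <<'E'
import numpy as np,cv2
from plant import *
def save(cam,fn):
    im=grab_frame(cam); cv2.imwrite(fn,im[:,:,::-1]); return im
def proj(cam,p):
    c=get_calibration(cam);T=np.linalg.inv(c['pose']);q=T[:3,:3]@np.array(p)+T[:3,3];K=c['camera_matrix'];q=np.array([q[0],-q[1],-q[2]]);u=np.array(K)@q;return u[:2]/u[2]
def ray(cam,uv,z):
    c=get_calibration(cam);P=np.array(c['pose']);d=np.linalg.inv(np.array(c['camera_matrix']))@np.array([uv[0],uv[1],1.]);d=P[:3,:3]@np.array([d[0],-d[1],-d[2]]);o=P[:3,3];return o+d*(z-o[2])/d[2]
E
python3 - <<'E'
from h import *
a=save('top','pics/top.png');b=save('side','pics/side.png')
s=state();print({k:np.round(v,3) for k,v in s.items()})
for c in('top','side'):
    for q in('lamp','grip','bracket','gate'):
        print(c,q,[(round(r['score'],2),np.round(r['point'],3),np.round(proj(c,r['point']))) for r in recognise(c,q)])
    g=get_calibration(c);print(np.round(g['pose'],3),g.keys())
E
```

```text
{'time': np.float64(0.1), 'joint_pos': array([-1.464,  0.053,  1.614,  0.   ,  1.476, -0.119]), 'joint_vel': array([ 0.   , -0.001, -0.004, -0.   ,  0.001,  0.001]), 'joint_efforts': array([-2.0000e-03, -3.9491e+01, -3.7137e+01, -0.0000e+00,  4.0000e-03,
        0.0000e+00]), 'tool_pos': array([ 0.14 , -0.609,  0.252]), 'tool_rot': array([-0.001,  0.994,  0.113,  0.   ]), 'contact_force': array([ 0.682,  0.155, -0.532]), 'ft_torque': array([-0.011, -0.018,  0.029]), 'grasp_force': np.float64(0.0), 'gripper_width': np.float64(0.996)}
top lamp [(0.86, array([0.507, 0.135, 0.081]), array([204., 167.])), (0.19, array([ 0.685, -0.167,  0.079]), array([301., 110.]))]
top grip [(0.86, array([0.506, 0.131, 0.084]), array([206., 167.]))]
top bracket [(0.96, array([ 0.192, -0.318,  0.034]), array([351., 267.])), (0.78, array([0.705, 0.29 , 0.08 ]), array([155., 105.])), (0.72, array([ 0.682, -0.171,  0.082]), array([302., 111.]))]
top gate []
[[-0.014  0.992 -0.127  0.298]
 [-1.    -0.012  0.016 -0.005]
 [ 0.014  0.127  0.992  1.16 ]
 [ 0.     0.     0.     1.   ]] dict_keys(['camera_matrix', 'pose'])
side lamp [(0.55, array([0.508, 0.159, 0.083]), array([217., 231.]))]
side grip [(0.69, array([0.51 , 0.154, 0.086]), array([217., 230.]))]
side bracket [(0.85, array([0.704, 0.321, 0.059]), array([141., 255.])), (0.76, array([ 0.683, -0.163,  0.065]), array([212., 163.])), (0.56, array([ 0.163, -0.319,  0.14 ]), array([355., 156.]))]
side gate [(0.42, array([ 0.681, -0.164,  0.061]), array([213., 163.]))]
[[-0.931  0.262 -0.255  0.019]
 [-0.366 -0.658  0.658  1.02 ]
 [ 0.005  0.706  0.708  1.258]
 [ 0.     0.     0.     1.   ]] dict_keys(['camera_matrix', 'pose'])
```

View pics/top.png

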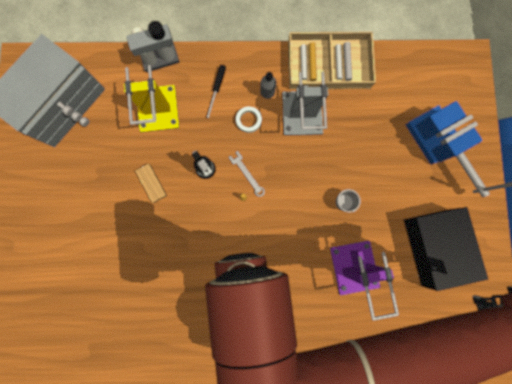

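View pics/side.png

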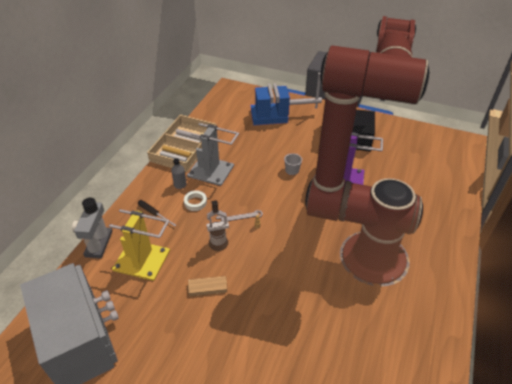

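```bash
python3 - <<'E'
import cv2,numpy as np
t=cv2.imread('pics/top.png');s=cv2.imread('pics/side.png')
R=lambda a:cv2.resize(a,(400,300),interpolation=cv2.INTER_CUBIC)
o=np.vstack([np.hstack([R(t[70:145,260:360]),R(t[130:205,160:260])]),np.hstack([R(s[115:190,165:265]),R(s[185:260,180:280])])])
cv2.imwrite('pics/crop.png',o)
E
```

```text
(no output)
```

View pics/crop.png

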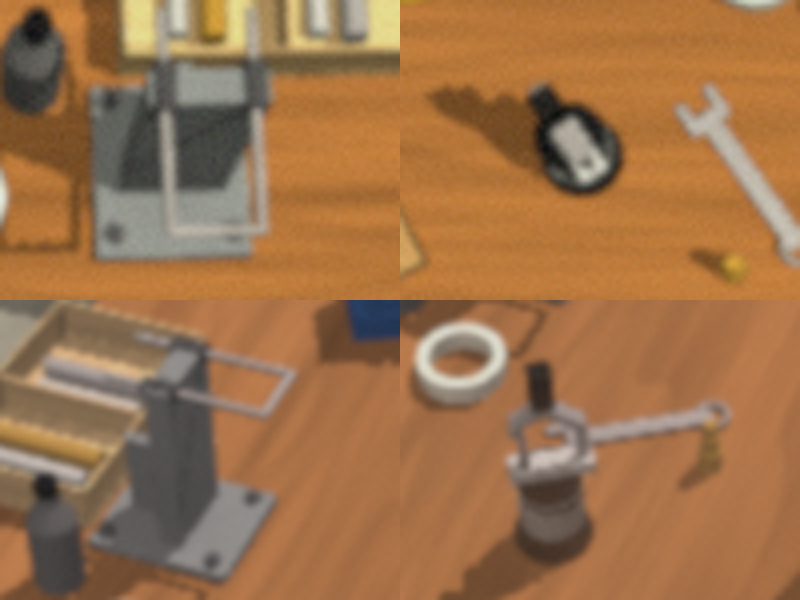

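```bash
python3 - <<'E'
from h import *
from scipy.spatial.transform import Rotation as Ro
s=state();q=s['tool_rot'];R=Ro.from_quat([q[1],q[2],q[3],q[0]]).as_matrix()
W=np.array(get_calibration('wrist')['pose']);print('cam in tool',np.round(R.T@(W[:3,3]-s['tool_pos']),3),np.round(R.T@W[:3,:3],2));print(np.round(get_calibration('wrist')['camera_matrix']))
print('tool',np.round(R,3))
for n,uv,z in [('barL',(303,128),.2),('barR',(325.75,128),.2),('rodL far',(301,92),.2),('rodR far',(324,92),.2),('grip top',(194.5,152.5),.205),('bar e1',(201,161),.1),('bar e2',(210,174),.1),('body',(205,167),.085)]:
    print(n,np.round(ray('top',uv,z),3))
E
```

```text
cam in tool [ 0.072  0.001 -0.121] [[ 0.    0.96  0.29]
 [ 1.   -0.   -0.  ]
 [-0.    0.29 -0.96]]
[[318.   0. 253.]
 [  0. 318. 193.]
 [  0.   0.   1.]]
tool [[ 0.975  0.224 -0.   ]
 [ 0.224 -0.975  0.   ]
 [-0.    -0.    -1.   ]]
barL [ 0.591 -0.154  0.2  ]
barR [ 0.59  -0.218  0.2  ]
rodL far [ 0.696 -0.152  0.2  ]
rodR far [ 0.695 -0.217  0.2  ]
grip top [0.523 0.146 0.205]
bar e1 [0.521 0.143 0.1  ]
bar e2 [0.481 0.116 0.1  ]
body [0.505 0.133 0.085]
```

apply_moves([
  {"translation": [0.2,-0.15,-0.1],"twist": 0,"hand": 1},
  {"translation": [0.36,-0.27,-0.1],"twist": 0,"hand": 1},
  {"translation": [0.36,-0.27,-0.1],"twist": 0,"hand": 1},
  {"translation": [0.36,-0.27,-0.1],"twist": 0,"hand": 1},
  {"translation": [0.36,-0.27,-0.1],"twist": 0,"hand": 1},
  {"translation": [0.36,-0.27,-0.1],"twist": 0,"hand": 1},
  {"translation": [0.36,-0.27,-0.1],"twist": 0,"hand": 1},
  {"translation": [0.36,-0.27,-0.1],"twist": 0,"hand": 1},
])

```text
time: 1.3
tool_pos: [0.3602, -0.3478, 0.334]
tool_rot: [0.0, 0.994, 0.113, 0.0]
contact_force: [0.4, -0.8, 0.7]
gripper_width: 0.998
grasp_force: 0.0
```

apply_moves([
  {"translation": [0.36,-0.27,-0.1],"twist": 0,"hand": 1},
  {"translation": [0.36,-0.27,-0.1],"twist": 0,"hand": 1},
  {"translation": [0.36,-0.27,-0.1],"twist": 0,"hand": 1},
  {"translation": [0.36,-0.27,-0.1],"twist": 0,"hand": 1},
  {"translation": [0.36,-0.27,-0.07],"twist": 0,"hand": 1},
  {"translation": [0.36,-0.27,0],"twist": 0,"hand": 1},
  {"translation": [0.36,-0.27,0],"twist": 0,"hand": 1},
  {"translation": [0.2,-0.15,0],"twist": 0,"hand": 1},
])

```text
time: 2.1
tool_pos: [0.5802, -0.087, 0.3803]
tool_rot: [-0.0, 0.993, 0.114, 0.0]
contact_force: [-0.4, 0.1, -0.4]
gripper_width: 0.999
grasp_force: 0.0
```

```bash
python3 - <<'E'
from h import *
a=save('wrist','pics/w1.png');s=state();print(s['time'],np.round(s['tool_pos'],3),np.round(s['joint_pos'],3))
for q in('lamp','grip','bracket','gate'):
    print(q,[(round(r['score'],2),np.round(r['point'],3),np.round(proj('wrist',r['point']))) for r in recognise('wrist',q)])
E
```

```text
2.15 [ 0.581 -0.085  0.38 ] [-0.273 -0.08   1.537  0.003  1.685  1.067]
lamp [(0.81, array([0.522, 0.135, 0.103]), array([ 72., 162.])), (0.29, array([0.461, 0.284, 0.01 ]), array([  6., 166.]))]
grip [(0.69, array([0.52 , 0.136, 0.101]), array([ 71., 162.])), (0.54, array([ 0.69 , -0.17 ,  0.168]), array([358.,  80.]))]
bracket [(0.76, array([ 0.689, -0.168,  0.164]), array([353.,  80.])), (0.73, array([ 0.253, -0.312,  0.011]), array([329., 342.])), (0.66, array([0.68 , 0.262, 0.013]), array([20., 18.])), (0.61, array([0.428, 0.019, 0.031]), array([165., 225.]))]
gate [(0.54, array([0.538, 0.152, 0.113]), array([ 52., 147.]))]
```

View pics/w1.png

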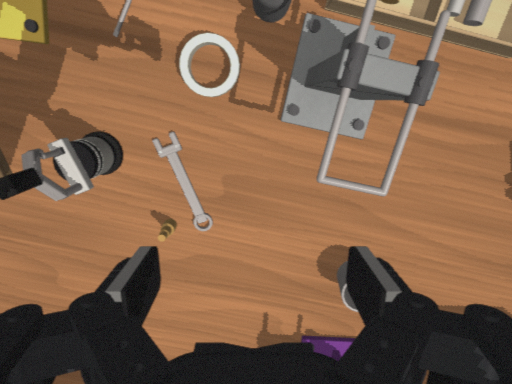

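```bash
python3 - <<'E'
import cv2
t=cv2.imread('pics/w1.png')[120:210,0:130]
cv2.imwrite('pics/w1c.png',cv2.resize(t,None,fx=6,fy=6,interpolation=cv2.INTER_CUBIC))
E
```

```text
(no output)
```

View pics/w1c.png

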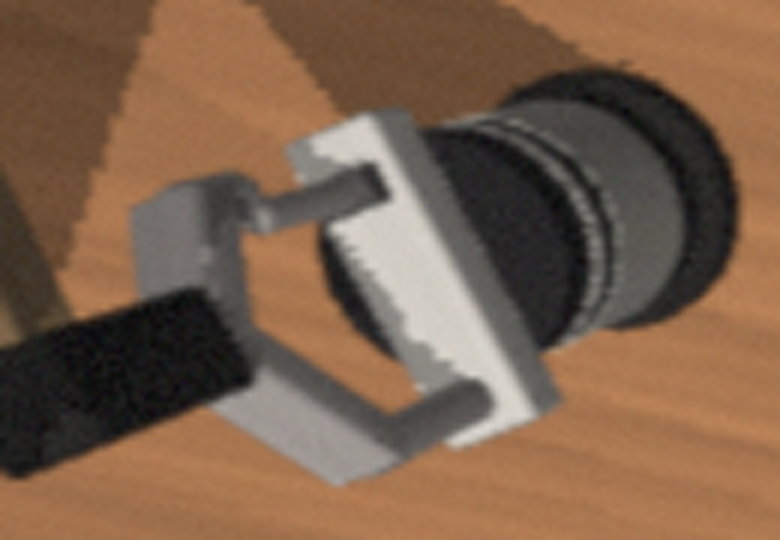

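```bash
python3 - <<'E'
from h import *
h=ray('wrist',(61.7,150.8),.1)[:2];sp=ray('wrist',(79,186.5),.1)[:2]
d=sp-h;L=np.linalg.norm(d);u=d/L;print('hinge',h,'spine',sp,'len',L,'yaw',np.degrees(np.arctan2(*u[::-1])),'centre',h+u*.019, sp-u*.030)
print('grip bottom corner',ray('wrist',(250/6,120+378/6),.168),ray('wrist',(200/6,120+290/6),.168))
for uv in [(318,179),(386,193)]: print('eye',ray('wrist',uv,.2))
for uv in [(346,85),(420,100)]: print('rodclamp',ray('wrist',uv,.2))
for r in regions_of('wrist','bracket')[:1]:print(r['score'])
E
```

```text
hinge [0.5319638  0.14716286] spine [0.4894203  0.12244378] len 0.04920348010316343 yaw -149.84209491429624 centre [0.51553556 0.13761755] [0.51535963 0.13751533]
grip bottom corner [0.51141537 0.12883668 0.168     ] [0.5259413  0.13814902 0.168     ]
eye [ 0.5891728  -0.15380207  0.2       ]
eye [ 0.5905003  -0.22353471  0.2       ]
rodclamp [ 0.6786145  -0.15386977  0.2       ]
rodclamp [ 0.68133613 -0.22359248  0.2       ]
0.98
```

apply_moves([
  {"translation": [-0.02,-0.35,0],"twist": -0.5,"hand": 1},
  {"translation": [0.1,-0.45,0],"twist": -1,"hand": 1},
  {"translation": [0.14,-0.45,0],"twist": -1,"hand": 1},
  {"translation": [0.18,-0.44,0],"twist": -1,"hand": 1},
  {"translation": [0.23,-0.41,0.0],"twist": -1,"hand": 1},
  {"translation": [0.05,-0.1,0.1],"twist": -1,"hand": 1},
  {"translation": [0,0,0.1],"twist": -1,"hand": 1},
  {"translation": [0,0,0.1],"twist": -1,"hand": 1},
])

```text
time: 3.2
tool_pos: [0.553, 0.1417, 0.3504]
tool_rot: [0.0, 0.882, 0.47, 0.0]
contact_force: [-0.2, 0.3, 0.1]
gripper_width: 1.0
grasp_force: 0.0
```

apply_moves([
  {"translation": [0,0,0.1],"twist": -1,"hand": 1},
  {"translation": [0,0,0.1],"twist": -1,"hand": 1},
  {"translation": [0,0,0.1],"twist": -1,"hand": 1},
  {"translation": [0,0,0.1],"twist": -1,"hand": 1},
  {"translation": [0,0,0.1],"twist": -1,"hand": 1},
  {"translation": [0,0,0.1],"twist": -1,"hand": 1},
  {"translation": [0,0,0],"twist": -1,"hand": 1},
  {"translation": [0,0,0],"twist": -1,"hand": 1},
])

```text
time: 4.0
tool_pos: [0.553, 0.1407, 0.29]
tool_rot: [-0.0, 0.63, 0.776, -0.0]
contact_force: [0.3, -0.1, 0.4]
gripper_width: 1.002
grasp_force: 0.0
```

apply_moves([
  {"translation": [0,0,0],"twist": -1,"hand": 1},
  {"translation": [0,0,0],"twist": -1,"hand": 1},
  {"translation": [0,0,0],"twist": -1,"hand": 1},
  {"translation": [0,0,0],"twist": 0,"hand": 1},
])

```text
time: 4.4
tool_pos: [0.5533, 0.1409, 0.2906]
tool_rot: [0.0, 0.509, 0.861, 0.0]
contact_force: [-0.6, -0.3, -0.3]
gripper_width: 1.004
grasp_force: 0.0
```

```bash
python3 - <<'E'
from h import *
a=save('wrist','pics/w2.png');s=state();q=s['tool_rot'];print(s['time'],np.round(s['tool_pos'],4),np.degrees(2*np.arctan2(q[2],q[1])),np.round(s['joint_pos'],3))
for z in (.168,.208):print(np.round(proj('wrist',(.5155,.1375,z))))
for n in('grip','lamp'):
    for r in regions_of('wrist',n)[:1]:
        ys,xs=np.nonzero(r['pixels']);print(n,r['score'],xs.min(),xs.max(),ys.min(),ys.max())
E
```

```text
4.45 [0.5533 0.1411 0.2906] 118.72145224095459 [ 0.119 -0.095  1.697 -0.     1.54  -0.382]
[209. 173.]
[201. 187.]
grip 0.95 178 256 114 194
lamp 0.58 178 256 114 195
```

View pics/w2.png

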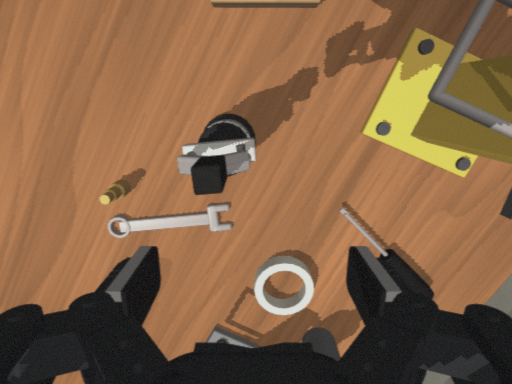

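```bash
python3 - <<'E'
import cv2,numpy as np
t=cv2.imread('pics/w2.png')[105:205,165:275]
t=cv2.convertScaleAbs(t,alpha=1.8,beta=10)
cv2.imwrite('pics/w2c.png',cv2.resize(t,None,fx=5,fy=5,interpolation=cv2.INTER_CUBIC))
E
```

```text
(no output)
```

View pics/w2c.png

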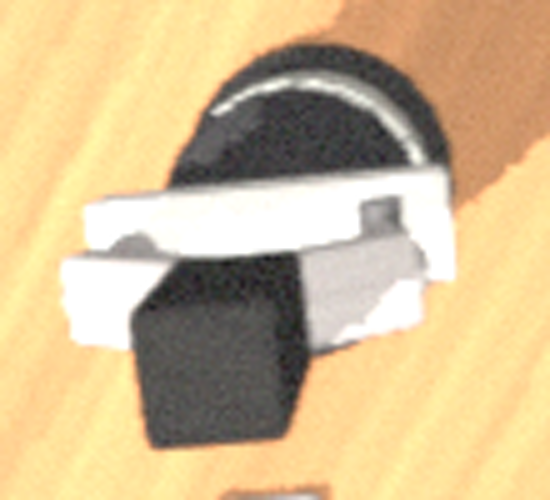

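```bash
python3 - <<'E'
from h import *
P=lambda c,z:ray('wrist',(165+c[0]/5,105+c[1]/5),z)[:2]
c=np.array([P(k,.208) for k in[(135,322),(285,305),(290,437),(152,446)]]);print(c*1000,c.mean(0))
ang=lambda a,b:np.degrees(np.arctan2(*(b-a)[::-1]))
print(ang(c[3],c[2]),ang(c[0],c[1]),ang(P((88,208),.1),P((445,172),.1)))
m=c.mean(0);s=state();d=m-s['tool_pos'][:2]
for yaw in(118.7,):
    r=np.radians(yaw);print('tool dx,dy',d@[np.cos(r),np.sin(r)],d@[np.sin(r),-np.cos(r)])
E
```

```text
[[504.8919511  145.6788586 ]
 [521.07744927 157.16225337]
 [529.88308717 141.48304624]
 [514.24750388 131.45096859]] [0.517525   0.14394378]
32.68497683736023 35.35519177939843 34.51404928539353
tool dx,dy 0.019352677674453322 -0.03019255622193439
```

apply_moves([
  {"translation": [0,0,0],"twist": -0.84,"hand": 1},
  {"translation": [0.106,-0.148,0.1],"twist": 0,"hand": 1},
  {"translation": [0.106,-0.147,0.1],"twist": 0,"hand": 1},
  {"translation": [0,0,0.2],"twist": 0,"hand": 1},
  {"translation": [0,0,0.2],"twist": 0,"hand": 1},
  {"translation": [0,0,0],"twist": 0,"hand": 1},
])

```text
time: 5.15
tool_pos: [0.5151, 0.143, 0.227]
tool_rot: [-0.002, 0.472, 0.882, -0.002]
contact_force: [0.3, 0.0, -0.9]
gripper_width: 0.999
grasp_force: 0.0
```

```bash
python3 - <<'E'
from h import *
import cv2
a=save('wrist','pics/w3.png');s=state();print(np.round(s['tool_pos'],4))
c=s['tool_pos'].copy();c[2]=.208;print(proj('wrist',c))
cv2.imwrite('pics/w3c.png',cv2.resize(cv2.convertScaleAbs(a[200:384,130:380,::-1],alpha=2.,beta=10),None,fx=3,fy=3))
E
```

```text
[0.5161 0.1431 0.2289]
[254.02892779 250.06662218]
```

View pics/w3c.png

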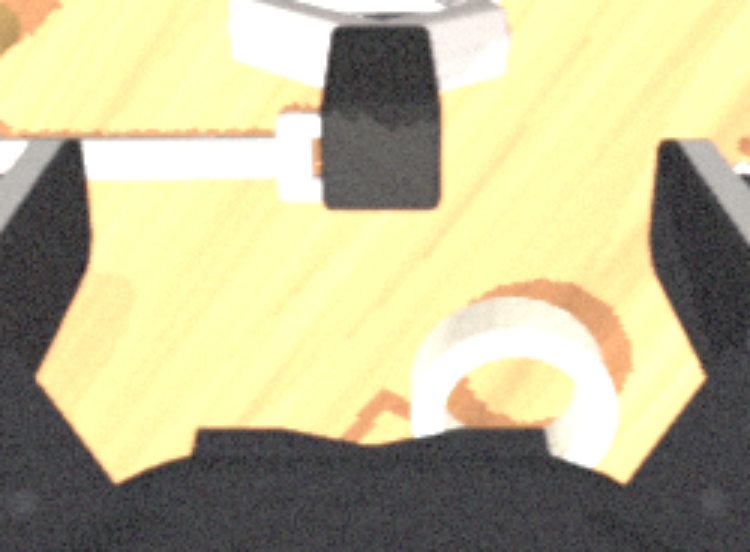

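apply_moves([
  {"translation": [-0.01,0.02,0.17],"twist": 0,"hand": 1},
  {"translation": [0,0,0.17],"twist": 0,"hand": 1},
  {"translation": [0,0,0],"twist": 0,"hand": 1},
  {"translation": [0,0,0],"twist": 0,"hand": 0},
  {"translation": [0,0,0],"twist": 0,"hand": 0},
  {"translation": [0,0,0],"twist": 0,"hand": 0},
  {"translation": [0,0,0],"twist": 0,"hand": 0},
  {"translation": [0,0,0],"twist": 0,"hand": 0},
])

```text
time: 6.0
tool_pos: [0.5193, 0.1436, 0.197]
tool_rot: [0.0, 0.471, 0.882, -0.0]
contact_force: [-1.9, -0.9, 6.8]
gripper_width: 0.223
grasp_force: 60.2
```

apply_moves([
  {"translation": [0,0,0],"twist": 0,"hand": 0},
  {"translation": [0,0,0],"twist": 0,"hand": 0},
  {"translation": [0,0,0],"twist": 0,"hand": 0},
])

```text
time: 6.3
tool_pos: [0.5195, 0.1437, 0.197]
tool_rot: [0.0, 0.471, 0.882, 0.0]
contact_force: [-0.4, -1.1, 4.7]
gripper_width: 0.225
grasp_force: 59.7
```

apply_moves([
  {"translation": [0,0,-0.08],"twist": 0,"hand": 0},
  {"translation": [0,0,-0.2],"twist": 0,"hand": 0},
  {"translation": [0,0,-0.25],"twist": 0.9,"hand": 0},
  {"translation": [0,0,-0.25],"twist": 1,"hand": 0},
  {"translation": [0,0,-0.2],"twist": 1,"hand": 0},
  {"translation": [0,0,-0.07],"twist": 1,"hand": 0},
  {"translation": [0,0,0],"twist": 1,"hand": 0},
  {"translation": [0,0,0],"twist": 1,"hand": 0},
])

```text
time: 7.1
tool_pos: [0.5187, 0.1438, 0.3002]
tool_rot: [-0.001, 0.709, 0.705, -0.001]
contact_force: [-0.3, 0.1, -5.8]
gripper_width: 0.227
grasp_force: 59.0
```

```bash
cat >> h.py <<'E'
def rep():
    s=state();q=s['tool_rot'];print(round(float(s['time']),2),np.round(s['tool_pos'],4),'yaw',np.round(np.degrees(2*np.arctan2(q[2],q[1])),2),'F',np.round(s['contact_force'],2),'T',np.round(s['ft_torque'],3),np.round(s['gripper_width'],3))
E
python3 -c "
from h import *
rep()"
```

```text
7.1 [0.5187 0.1438 0.3002] yaw 89.71 F [-0.34  0.1  -5.83] T [-0.004 -0.016 -0.024] 0.227
```

apply_moves([
  {"translation": [-0.2,0.01,0],"twist": 0,"hand": 0},
  {"translation": [-0.35,0.01,0],"twist": 0,"hand": 0},
  {"translation": [-0.45,0.01,0],"twist": 0,"hand": 0},
  {"translation": [-0.45,0.01,0],"twist": 0,"hand": 0},
  {"translation": [-0.45,0.01,0],"twist": 0,"hand": 0},
  {"translation": [-0.45,0.01,0],"twist": 0,"hand": 0},
  {"translation": [-0.45,0.01,0],"twist": 0,"hand": 0},
  {"translation": [-0.3,0.01,0],"twist": 0,"hand": 0},
])

```text
time: 7.9
tool_pos: [0.526, -0.1687, 0.2995]
tool_rot: [-0.001, 0.708, 0.706, -0.001]
contact_force: [0.1, 1.1, -4.2]
gripper_width: 0.225
grasp_force: 59.1
```

apply_moves([
  {"translation": [-0.17,0.01,0.06],"twist": 0,"hand": 0},
  {"translation": [-0.05,0,0.1],"twist": 0,"hand": 0},
  {"translation": [0,0,0.08],"twist": 0,"hand": 0},
  {"translation": [0,0,0],"twist": 0,"hand": 0},
  {"translation": [0,0,0],"twist": 0,"hand": 0},
])

```text
time: 8.4
tool_pos: [0.5278, -0.1867, 0.2765]
tool_rot: [-0.001, 0.707, 0.707, -0.0]
contact_force: [-0.2, -0.1, -3.5]
gripper_width: 0.224
grasp_force: 59.1
```

```bash
python3 - <<'E'
from h import *
rep();a=save('wrist','pics/w4.png');rep()
r=recognise('wrist','bracket');print([(x['score'],x['point']) for x in r[:2]])
for p in [(.59,-.156,.2),(.59,-.220,.2),(.59,-.188,.2)]:print(proj('wrist',p))
E
```

```text
8.4 [ 0.5278 -0.1867  0.2765] yaw 90.05 F [-0.19 -0.08 -3.47] T [ 0.059  0.013 -0.016] 0.224
8.45 [ 0.5281 -0.187   0.2773] yaw 90.05 F [ 0.19  1.26 -4.28] T [-0.032  0.001  0.043] 0.224
[(0.69, [0.6845, -0.1742, 0.1513]), (0.17, [0.7611, -0.0666, 0.0488])]
[350.10910902 164.33313183]
[341.97801456 255.01287588]
[345.86770872 211.63415577]
```

View pics/w4.png

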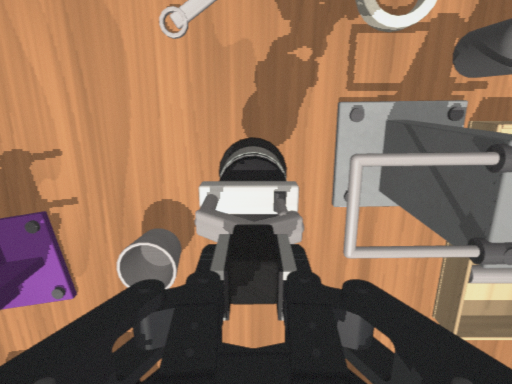

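```bash
python3 - <<'E'
from h import *
for uv in[(355,160),(351.5,253),(490,158.5),(470,252.5)]:print(np.round(ray('wrist',uv,.2),4))
E
```

```text
[ 0.5929 -0.1532  0.2   ]
[ 0.5965 -0.2184  0.2   ]
[ 0.6782 -0.1522  0.2   ]
[ 0.6785 -0.218   0.2   ]
```

apply_moves([
  {"translation": [0.015,0.05,0],"twist": 0,"hand": 0},
  {"translation": [0,0.08,0],"twist": 0,"hand": 0},
  {"translation": [0,0.05,0],"twist": 0,"hand": 0},
  {"translation": [0,0.02,0],"twist": 0,"hand": 0},
  {"translation": [0,0,0],"twist": 0,"hand": 0},
  {"translation": [0,0,0],"twist": 0,"hand": 0},
])

```text
time: 9.1
tool_pos: [0.5479, -0.1868, 0.2771]
tool_rot: [-0.0, 0.707, 0.707, -0.0]
contact_force: [-0.5, 0.2, -4.6]
gripper_width: 0.224
grasp_force: 59.0
```

apply_moves([
  {"translation": [0,0.02,0],"twist": 0,"hand": 0},
  {"translation": [0,0.02,0],"twist": 0,"hand": 0},
  {"translation": [0,0.02,0],"twist": 0,"hand": 0},
  {"translation": [0,0,0],"twist": 0,"hand": 0},
])

```text
time: 9.5
tool_pos: [0.5541, -0.1868, 0.2773]
tool_rot: [0.0, 0.707, 0.707, 0.0]
contact_force: [-0.0, -0.4, -4.1]
gripper_width: 0.225
grasp_force: 59.1
```

apply_moves([
  {"translation": [0.005,0.02,0],"twist": 0,"hand": 0},
  {"translation": [0.005,0.02,0],"twist": 0,"hand": 0},
  {"translation": [0,0.02,0],"twist": 0,"hand": 0},
  {"translation": [0,0,0],"twist": 0,"hand": 0},
])

```text
time: 9.9
tool_pos: [0.5602, -0.1858, 0.2773]
tool_rot: [0.0, 0.707, 0.707, 0.0]
contact_force: [-0.8, 0.5, -4.5]
gripper_width: 0.229
grasp_force: 59.1
```

apply_moves([
  {"translation": [0,0.02,0],"twist": 0,"hand": 0},
  {"translation": [0,0.02,0],"twist": 0,"hand": 0},
  {"translation": [0,0,0],"twist": 0,"hand": 0},
])

```text
time: 10.2
tool_pos: [0.5641, -0.1858, 0.2773]
tool_rot: [0.0, 0.707, 0.707, 0.0]
contact_force: [-0.4, 0.5, -3.5]
gripper_width: 0.227
grasp_force: 59.1
```

apply_moves([
  {"translation": [0,0.02,0],"twist": 0,"hand": 0},
  {"translation": [0,0.02,0],"twist": 0,"hand": 0},
  {"translation": [0,0,0],"twist": 0,"hand": 0},
])

```text
time: 10.5
tool_pos: [0.5674, -0.1858, 0.2772]
tool_rot: [-0.001, 0.707, 0.707, -0.001]
contact_force: [-3.3, 0.5, -2.8]
gripper_width: 0.225
grasp_force: 59.2
```

apply_moves([
  {"translation": [0,0.02,0],"twist": 0,"hand": 0},
  {"translation": [0,0.02,0],"twist": 0,"hand": 0},
  {"translation": [0,0.0,0],"twist": 0,"hand": 0},
])

```text
time: 10.8
tool_pos: [0.5715, -0.1858, 0.2769]
tool_rot: [-0.001, 0.707, 0.707, -0.001]
contact_force: [-5.8, 0.7, -3.8]
gripper_width: 0.227
grasp_force: 59.1
```

apply_moves([
  {"translation": [0,0.02,0],"twist": 0,"hand": 0},
  {"translation": [0,0.02,0],"twist": 0,"hand": 0},
  {"translation": [0,0.02,0],"twist": 0,"hand": 0},
])

```text
time: 11.1
tool_pos: [0.5769, -0.1858, 0.2766]
tool_rot: [-0.001, 0.708, 0.707, -0.001]
contact_force: [-6.8, 0.2, -4.3]
gripper_width: 0.224
grasp_force: 59.1
```

apply_moves([
  {"translation": [0,0.02,0],"twist": 0,"hand": 0},
  {"translation": [0,0.02,0],"twist": 0,"hand": 0},
])

```text
time: 11.3
tool_pos: [0.5806, -0.1858, 0.2761]
tool_rot: [-0.002, 0.708, 0.707, -0.001]
contact_force: [-7.3, -0.1, -3.6]
gripper_width: 0.228
grasp_force: 59.0
```

Force consistent with the gate swinging (not a hard stop). Continue.

apply_moves([
  {"translation": [0,0.02,0],"twist": 0,"hand": 0},
  {"translation": [0,0.02,0],"twist": 0,"hand": 0},
  {"translation": [0,0.02,0],"twist": 0,"hand": 0},
])

```text
time: 11.6
tool_pos: [0.5864, -0.1857, 0.2754]
tool_rot: [-0.002, 0.708, 0.707, -0.002]
contact_force: [-6.6, 0.2, -6.4]
gripper_width: 0.221
grasp_force: 58.9
```

apply_moves([
  {"translation": [0,0.02,0],"twist": 0,"hand": 0},
  {"translation": [0,0.02,0],"twist": 0,"hand": 0},
])

```text
time: 11.8
tool_pos: [0.5904, -0.1856, 0.2752]
tool_rot: [-0.002, 0.708, 0.707, -0.002]
contact_force: [-5.7, -0.7, -6.4]
gripper_width: 0.229
grasp_force: 58.9
```

apply_moves([
  {"translation": [0,0.02,0],"twist": 0,"hand": 0},
  {"translation": [0,0.02,0],"twist": 0,"hand": 0},
])

```text
time: 12.0
tool_pos: [0.5946, -0.1856, 0.2751]
tool_rot: [-0.002, 0.708, 0.707, -0.001]
contact_force: [-7.0, 0.3, -7.8]
gripper_width: 0.225
grasp_force: 58.9
```

apply_moves([
  {"translation": [0,0.02,0],"twist": 0,"hand": 0},
  {"translation": [0,0.0,0],"twist": 0,"hand": 0},
])

```text
time: 12.2
tool_pos: [0.5973, -0.1855, 0.2751]
tool_rot: [-0.002, 0.707, 0.707, -0.0]
contact_force: [-1.3, -0.3, -9.9]
gripper_width: 0.224
grasp_force: 58.8
```

apply_moves([
  {"translation": [0,0.02,0],"twist": 0,"hand": 0},
  {"translation": [0,0.0,0],"twist": 0,"hand": 0},
])

```text
time: 12.4
tool_pos: [0.6001, -0.1857, 0.2763]
tool_rot: [-0.0, 0.707, 0.707, 0.0]
contact_force: [-2.7, 0.0, -10.1]
gripper_width: 0.226
grasp_force: 58.9
```

apply_moves([
  {"translation": [0,0.02,0],"twist": 0,"hand": 0},
  {"translation": [0,0.0,0],"twist": 0,"hand": 0},
])

```text
time: 12.6
tool_pos: [0.6027, -0.1858, 0.2772]
tool_rot: [0.001, 0.707, 0.707, 0.001]
contact_force: [-0.3, -1.0, -10.6]
gripper_width: 0.229
grasp_force: 58.9
```

apply_moves([
  {"translation": [0,0.02,0],"twist": 0,"hand": 0},
  {"translation": [0,0.0,0],"twist": 0,"hand": 0},
])

```text
time: 12.8
tool_pos: [0.605, -0.1858, 0.2775]
tool_rot: [0.001, 0.707, 0.707, 0.001]
contact_force: [2.8, -0.7, -11.8]
gripper_width: 0.227
grasp_force: 58.9
```

apply_moves([
  {"translation": [0,0.02,0],"twist": 0,"hand": 0},
  {"translation": [0,0.0,0],"twist": 0,"hand": 0},
])

```text
time: 13.0
tool_pos: [0.6068, -0.1861, 0.2791]
tool_rot: [0.001, 0.707, 0.707, 0.001]
contact_force: [0.1, -0.1, -3.7]
gripper_width: 0.226
grasp_force: 60.0
```

apply_moves([
  {"translation": [0,0.02,0],"twist": 0,"hand": 0},
  {"translation": [0,0.0,0],"twist": 0,"hand": 0},
])

```text
time: 13.2
tool_pos: [0.6086, -0.1861, 0.2788]
tool_rot: [0.001, 0.707, 0.707, 0.0]
contact_force: [-1.2, 0.6, -3.2]
gripper_width: 0.222
grasp_force: 60.0
```

apply_moves([
  {"translation": [0,-0.05,0],"twist": 0,"hand": 0},
  {"translation": [0,-0.08,0.01],"twist": 0,"hand": 0},
  {"translation": [0,-0.05,0.01],"twist": 0,"hand": 0},
  {"translation": [0,-0.02,0],"twist": 0,"hand": 0},
  {"translation": [0,0,0],"twist": 0,"hand": 0},
  {"translation": [0,0,0],"twist": 0,"hand": 0},
])

```text
time: 13.8
tool_pos: [0.5879, -0.1859, 0.2754]
tool_rot: [0.0, 0.708, 0.707, 0.0]
contact_force: [0.9, -0.1, -4.5]
gripper_width: 0.227
grasp_force: 60.1
```

apply_moves([
  {"translation": [0,-0.02,0],"twist": 0,"hand": 0},
  {"translation": [0,-0.01,0],"twist": 0,"hand": 0},
  {"translation": [0,0.0,0],"twist": 0,"hand": 0},
])

```text
time: 14.1
tool_pos: [0.5849, -0.1858, 0.2753]
tool_rot: [-0.0, 0.707, 0.707, -0.0]
contact_force: [0.6, -0.2, -4.6]
gripper_width: 0.223
grasp_force: 60.1
```

apply_moves([
  {"translation": [0,-0.01,0],"twist": 0,"hand": 0},
  {"translation": [0,0.0,0],"twist": 0,"hand": 0},
])

```text
time: 14.3
tool_pos: [0.5838, -0.1859, 0.2753]
tool_rot: [-0.0, 0.707, 0.707, -0.0]
contact_force: [0.2, 0.9, -4.4]
gripper_width: 0.232
grasp_force: 60.0
```

apply_moves([
  {"translation": [0,-0.01,0],"twist": 0,"hand": 0},
  {"translation": [0,0.0,0],"twist": 0,"hand": 0},
])

```text
time: 14.5
tool_pos: [0.5828, -0.1858, 0.2753]
tool_rot: [-0.0, 0.707, 0.707, -0.0]
contact_force: [0.3, -0.3, -4.1]
gripper_width: 0.226
grasp_force: 60.0
```

apply_moves([
  {"translation": [0,-0.01,0],"twist": 0,"hand": 0},
  {"translation": [0,0.0,0],"twist": 0,"hand": 0},
])

```text
time: 14.7
tool_pos: [0.5818, -0.1858, 0.2753]
tool_rot: [-0.0, 0.707, 0.707, -0.0]
contact_force: [0.7, 0.3, -4.7]
gripper_width: 0.219
grasp_force: 60.0
```

apply_moves([
  {"translation": [0,-0.01,0],"twist": 0,"hand": 0},
  {"translation": [0,0.0,0],"twist": 0,"hand": 0},
])

```text
time: 14.9
tool_pos: [0.5812, -0.1859, 0.2753]
tool_rot: [0.0, 0.707, 0.707, 0.0]
contact_force: [2.5, 1.0, -4.9]
gripper_width: 0.226
grasp_force: 59.9
```

apply_moves([
  {"translation": [0,-0.01,0],"twist": 0,"hand": 0},
  {"translation": [0,0.0,0],"twist": 0,"hand": 0},
])

```text
time: 15.1
tool_pos: [0.5806, -0.1858, 0.2754]
tool_rot: [0.001, 0.707, 0.707, 0.001]
contact_force: [5.1, -0.5, -6.3]
gripper_width: 0.227
grasp_force: 59.7
```

apply_moves([
  {"translation": [0,-0.01,0],"twist": 0,"hand": 0},
  {"translation": [0,0.0,0],"twist": 0,"hand": 0},
])

```text
time: 15.3
tool_pos: [0.5803, -0.1858, 0.2754]
tool_rot: [0.002, 0.707, 0.707, 0.001]
contact_force: [6.2, -0.8, -7.3]
gripper_width: 0.224
grasp_force: 59.7
```

apply_moves([
  {"translation": [0,-0.01,0],"twist": 0,"hand": 0},
  {"translation": [0,-0.005,0],"twist": 0,"hand": 0},
  {"translation": [0,0.0,0],"twist": 0,"hand": 0},
  {"translation": [0,0.0,0],"twist": 0,"hand": 0},
])

```text
time: 15.7
tool_pos: [0.5797, -0.1858, 0.2754]
tool_rot: [0.003, 0.707, 0.707, 0.002]
contact_force: [10.9, -0.5, -10.5]
gripper_width: 0.224
grasp_force: 59.3
```

apply_moves([
  {"translation": [0,0.02,0],"twist": 0,"hand": 0},
  {"translation": [0,0.05,0],"twist": 0,"hand": 0},
  {"translation": [0,0.06,0],"twist": 0,"hand": 0},
  {"translation": [0,0.02,0],"twist": 0,"hand": 0},
  {"translation": [0,0,0],"twist": 0,"hand": 0},
  {"translation": [0,0,0],"twist": 0,"hand": 0},
])

```text
time: 16.3
tool_pos: [0.5922, -0.1858, 0.2752]
tool_rot: [-0.0, 0.707, 0.707, -0.0]
contact_force: [1.3, 0.8, -4.1]
gripper_width: 0.227
grasp_force: 60.3
```

```bash
python3 - <<'E'
from h import *
a=save('wrist','pics/w5.png');rep()
cv2.imwrite('pics/w5c.png',cv2.resize(cv2.convertScaleAbs(a[120:300,140:400,::-1],alpha=1.6,beta=10),None,fx=3,fy=3))
E
```

```text
16.35 [ 0.5922 -0.1858  0.2752] yaw 89.94 F [-0.06  0.09 -4.42] T [-0.015  0.021  0.025] 0.223
```

View pics/w5c.png

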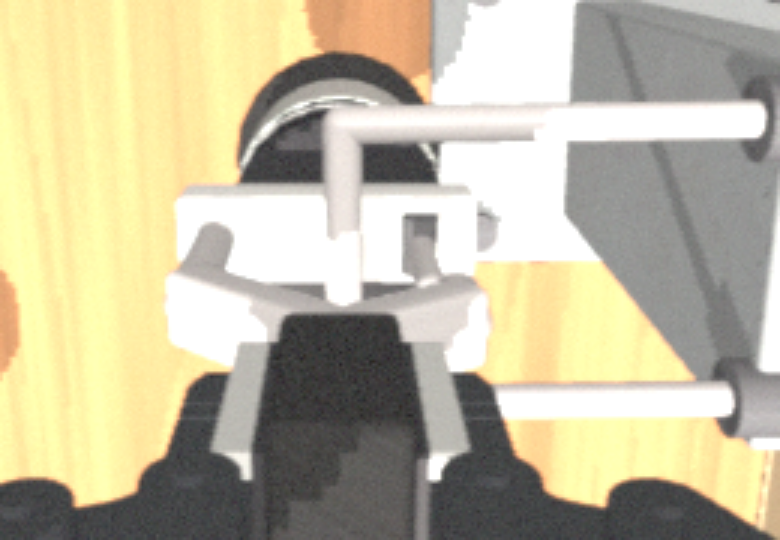

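The bar (crop ~(343,240)) lies inside the hook between the spine (left) and the shut gate (~(425,255)). Now lower.

apply_moves([
  {"translation": [0,0.008,0.05],"twist": 0,"hand": 0},
  {"translation": [0,0,0.08],"twist": 0,"hand": 0},
  {"translation": [0,0,0.07],"twist": 0,"hand": 0},
  {"translation": [0,0,0.04],"twist": 0,"hand": 0},
  {"translation": [0,0,0],"twist": 0,"hand": 0},
  {"translation": [0,0,0],"twist": 0,"hand": 0},
])

```text
time: 16.95
tool_pos: [0.5931, -0.1859, 0.2511]
tool_rot: [-0.0, 0.707, 0.707, -0.0]
contact_force: [-0.7, -0.3, -4.2]
gripper_width: 0.226
grasp_force: 60.3
```

apply_moves([
  {"translation": [0,0,0.02],"twist": 0,"hand": 0},
  {"translation": [0,0,0.02],"twist": 0,"hand": 0},
  {"translation": [0,0,0.01],"twist": 0,"hand": 0},
  {"translation": [0,0,0],"twist": 0,"hand": 0},
])

```text
time: 17.35
tool_pos: [0.5931, -0.1858, 0.2461]
tool_rot: [-0.0, 0.707, 0.707, -0.0]
contact_force: [-0.9, -0.6, -4.3]
gripper_width: 0.225
grasp_force: 60.4
```

apply_moves([
  {"translation": [0,0,0.015],"twist": 0,"hand": 0},
  {"translation": [0,0,0.01],"twist": 0,"hand": 0},
  {"translation": [0,0,0],"twist": 0,"hand": 0},
])

```text
time: 17.65
tool_pos: [0.5931, -0.1859, 0.2438]
tool_rot: [-0.0, 0.707, 0.707, -0.0]
contact_force: [0.5, 0.1, -3.4]
gripper_width: 0.225
grasp_force: 60.5
```

apply_moves([
  {"translation": [0,0,0.008],"twist": 0,"hand": 0},
  {"translation": [0,0,0],"twist": 0,"hand": 0},
])

```text
time: 17.85
tool_pos: [0.5932, -0.1859, 0.2437]
tool_rot: [0.0, 0.707, 0.707, -0.0]
contact_force: [-2.2, 0.6, -1.7]
gripper_width: 0.222
grasp_force: 60.8
```

apply_moves([
  {"translation": [0,0,0.008],"twist": 0,"hand": 0},
  {"translation": [0,0,0],"twist": 0,"hand": 0},
])

```text
time: 18.05
tool_pos: [0.5933, -0.1859, 0.2435]
tool_rot: [0.0, 0.707, 0.707, 0.0]
contact_force: [-4.3, 1.6, 3.8]
gripper_width: 0.224
grasp_force: 61.4
```

apply_moves([
  {"translation": [0,0,0.005],"twist": 0,"hand": 0},
  {"translation": [0,0,0],"twist": 0,"hand": 0},
])

```text
time: 18.25
tool_pos: [0.5933, -0.1859, 0.2435]
tool_rot: [0.0, 0.707, 0.707, 0.0]
contact_force: [-5.7, 2.1, 6.1]
gripper_width: 0.226
grasp_force: 61.8
```

apply_moves([
  {"translation": [0,0,-0.012],"twist": 0,"hand": 0},
  {"translation": [0.0,-0.015,0],"twist": 0,"hand": 0},
  {"translation": [0,0,0],"twist": 0,"hand": 0},
])

```text
time: 18.55
tool_pos: [0.5922, -0.186, 0.2429]
tool_rot: [0.001, 0.707, 0.707, 0.0]
contact_force: [0.9, 1.0, 0.3]
gripper_width: 0.224
grasp_force: 61.0
```

apply_moves([
  {"translation": [0,0,0.008],"twist": 0,"hand": 0},
  {"translation": [0,0,0],"twist": 0,"hand": 0},
])

```text
time: 18.75
tool_pos: [0.5922, -0.186, 0.2429]
tool_rot: [0.001, 0.707, 0.707, 0.0]
contact_force: [-0.8, 0.3, 3.7]
gripper_width: 0.225
grasp_force: 61.4
```

apply_moves([
  {"translation": [0,0,-0.004],"twist": 0,"hand": 0},
  {"translation": [0,0,0],"twist": 0,"hand": 0.3},
  {"translation": [0,0,0],"twist": 0,"hand": 0.4},
  {"translation": [0,0,0],"twist": 0,"hand": 0.6},
  {"translation": [0,0,0],"twist": 0,"hand": 0.8},
  {"translation": [0,0,0],"twist": 0,"hand": 0.8},
  {"translation": [0,0,0],"twist": 0,"hand": 0.8},
])

```text
time: 19.45
tool_pos: [0.5917, -0.1858, 0.2424]
tool_rot: [-0.0, 0.707, 0.707, -0.0]
contact_force: [-0.9, -0.4, 1.7]
gripper_width: 0.8
grasp_force: 0.0
```

```bash
python3 - <<'E'
from h import *
a=save('wrist','pics/w6.png');rep()
cv2.imwrite('pics/w6c.png',cv2.resize(cv2.convertScaleAbs(a[110:340,100:440,::-1],alpha=1.6,beta=10),None,fx=2.3,fy=2.3))
E
```

```text
19.5 [ 0.5917 -0.1858  0.2425] yaw 89.94 F [ 0.13  0.8  -0.13] T [ 0.006 -0.015  0.008] 0.801
```

View pics/w6c.png

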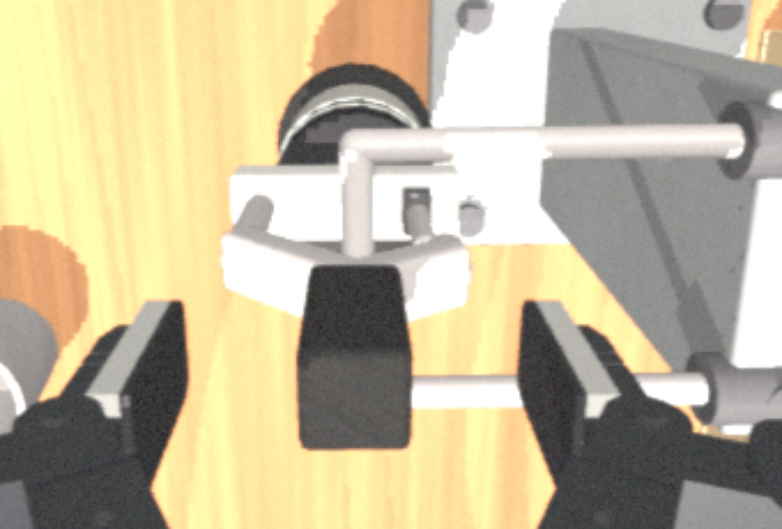

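The lamp hangs by its crown with the grip clear of the pads at crop (355,355) and the gate shut at (415,210). I'll retreat straight up.

apply_moves([
  {"translation": [0,0,-0.05],"twist": 0,"hand": 0.8},
  {"translation": [0,0,-0.2],"twist": 0,"hand": 0.8},
  {"translation": [0,0,-0.35],"twist": 0,"hand": 0.8},
  {"translation": [0,0,-0.35],"twist": 0,"hand": 0.8},
  {"translation": [0,0,-0.2],"twist": 0,"hand": 0.8},
  {"translation": [0,0,0],"twist": 0,"hand": 0.8},
  {"translation": [0,0,0],"twist": 0,"hand": 0.8},
  {"translation": [0,0,0],"twist": 0,"hand": 0.8},
])

```text
time: 20.3
tool_pos: [0.5911, -0.1856, 0.3551]
tool_rot: [-0.002, 0.707, 0.707, -0.001]
contact_force: [0.4, -0.3, 0.1]
gripper_width: 0.799
grasp_force: 0.0
```

```bash
python3 - <<'E'
from h import *
rep()
for i in range(2):
    a=grab_frame('wrist');r=recognise('wrist','grip');print([(x['score'],np.round(x['point'],3)) for x in r[:1]])
rep();print(job_done())
E
```

```text
20.3 [ 0.5911 -0.1856  0.3551] yaw 89.94 F [ 0.45 -0.33  0.14] T [ 0.017 -0.008 -0.035] 0.799
[(0.68, array([ 0.586, -0.18 ,  0.19 ]))]
[(0.92, array([ 0.585, -0.178,  0.189]))]
20.5 [ 0.5913 -0.1857  0.3558] yaw 89.94 F [ 0.76 -0.66 -0.41] T [-0.006  0.004  0.016] 0.798
the job is handed in; nothing more can be done
None
```

The lamp hangs by the crown of its hook on the grey bracket's eye, gate shut, after an 11 N tug on the shut gate. I let go and handed the job in at about 20.5 s; the highest lamp-to-bracket force I read was about 13 N.

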